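# Trial run of the edge-finishing machine after a drum change

### The job

The sanding drum of the edge-finishing machine has just been changed and wants a trial run: bring the clear shield all the way down over the drum, and only then switch the machine on at the controller by pressing the wide mains rocker over. With the power on, hold the round jog button fully down for two full seconds and let it go; leave the machine switched on and the shield down, leave the narrow lamp rocker off, and leave everything else on the bench where it stands.

Things in the scene. Friction and masses are not known exactly. Their poses are not given: they have to be found in the camera images.
- machine: Edge-finishing machine, fixed, at the robot's left or right, yaw up to 0.25. Origin: centre of the base's underside; -x is its front. Grey base 200 x 220 mm, 25 high; motor across it (along y, 160 high); wooden burnisher out to y +165. At the -y end a 60 mm drum in a grey sheet hood (y -100 to -12, x -72 to +35, 166 high), 40 mm pipe stub at its back (70 up, out to x +85).
- shield (a joint): Hinge angle of the clear shield over the hood: 0 = fully down (level, on its stop), 1.4 to 1.75 rad at the start = standing up; range 0 to 1.9. Stiff friction hinge: stays at any angle, moves with 1 to 3 N at its edge.
- shield_hinge (a point): Middle of the shield's hinge line (along the machine's y) at the top rear of the hood, 172 mm above the table; axes as the machine's. At joint angle t the shield runs from here for 105 mm along (-cos t, 0, sin t).
- shield_edge (a point): Middle of the shield's front edge, a steel bar 10 mm thick, 88 mm long across the machine, 105 mm from the hinge; moves with the shield (at the start its highest part, about 275 mm up). The shield is a clear plate 4 mm thick, 88 wide, with a 34 mm lip bent down at this edge (pointing to the machine's front when the shield stands up).
- controller: Controller, fixed, on the machine's other side, yaw up to 0.25: grey sloping console 156 mm deep, 200 wide; metal panel rising from 50 mm at the front (-x) to 80 at the rear (slope 0.197 rad). Origin: on the table under the panel's middle. Across the panel's middle, from +y to -y: wide mains rocker (+74 mm), narrow lamp rocker (+26), speed dial 38 wide, 18 high (-22), round jog button (-80).
- mains (a joint): Wide mains rocker (paddle 30 mm long up the slope, 20 mm wide, in a 3 mm high bezel): 0 = off (rear end raised, standing 10 mm off the panel), 0.4 rad = on (rear end down, under 5 mm off the panel, front end raised). Over-centre: pressing the raised rear end down with about 3 N snaps it over at half travel (end 7 to 8 mm off the panel), and it stays.
- mains_far (a point): Top of the mains rocker's rear end, on the paddle's middle line, 13.5 mm up the slope from its pivot: the place to press, square to the panel. Moves with the rocker.
- lamp (a joint): Narrow lamp rocker (paddle 30 x 10 mm), 48 mm beside the mains rocker: 0 = off (as it starts), 0.4 rad = on. To be left off.
- jog (a joint): Travel of the jog button, along the panel's normal: 0 = released, 0.005 m = fully down; springs back. Starts to move at 1.4 N, fully down at about 5 N.
- jog_top (a point): Centre of the top of the round black jog button, 22 mm across, standing 10 mm off the panel in a 31 mm steel ring 3 mm high. Moves with the button; z axis square to the panel.
- mallet_mid (a point): Mallet standing on its white head, wooden handle up: 62 mm across, 216 mm high; point 100 mm up. Bystander.
- jar_mid (a point): Amber glass jar 46 mm across, 52 mm high, between machine and controller; its centre. Bystander.
- tin_mid (a point): Small aluminium tin 36 mm across, 19 mm high, on the front of the machine's base plate; its centre. Bystander.
- awl_mid (a point): Awl with a wooden handle lying on the mat, 135 mm long, 28 mm thick; about its middle. Bystander.
- brush_mid (a point): Brush lying at the left of the bench, about 200 mm long; about its middle. Bystander.
- punch_mid (a point): Steel hand punch lying on the mat, 110 mm long, 12 mm thick; its middle. Bystander.

How it is judged:
On the way, in this order (a step that is already met when the one before it is completed fails the run):
1. the shield is fully down, the machine still off (value of joint shield below 0.07 rad and value of joint mains below 0.1 rad), for 0.2 s.
2. the mains rocker is over to on (value of joint mains above 0.3 rad), for 0.2 s.
3. the jog button is held down for two seconds (1.8 s counts) (value of joint jog above 0.0035 m), for 1.8 s.
At the end, for the whole second after the job is handed in: The shield is down (within 0.07 rad of its stop), the mains rocker is on (beyond 0.3 of its 0.4 rad), the jog button is out again (within 1 mm), the lamp rocker is off (value of joint shield below 0.07 rad and value of joint mains above 0.3 rad and value of joint jog below 0.001 m and value of joint lamp below 0.1 rad); the robot touches nothing.
It fails at once if the mains is switched on while the shield is up (value of joint mains above 0.2 rad and value of joint shield above 0.1 rad).
It fails at once if the jog button is pressed (over 3 mm) before the mains is on (value of joint jog above 0.003 m and value of joint mains below 0.2 rad).
It fails at once if the lamp rocker is switched (value of joint lamp above 0.2 rad).
It fails at once if a bystander is moved by more than 30 mm (distance of any of mallet_mid, jar_mid, tin_mid, awl_mid, brush_mid, punch_mid from where it was at the start of the episode above 0.03 m).
It also fails if it takes over 64 s, if anything falls off the work surface, if the arm or the gripper's body presses on something with over 40 N, if the wrist force passes 120 N, or if a joint passes its speed limit or range.

### The arm

A 7-joint arm with a two-finger parallel gripper is mounted at the origin on the work surface. World frame = base frame: x ahead of the robot, y to its left, z up, the work surface at z = 0. Lengths are in m, angles in rad, forces in N, time in s.
With the tool pointing down it reaches from about 0.425 to 0.925 m from the base axis. Payload 6.8 kg.
Tool frame: the origin (TCP) lies on the centre line of the jaws, within the pads' length; the fingertips stand 22 mm ahead of it and the grasp point (between the pads) lies 3 mm ahead of it; y points along the fingers, x is the direction in which the jaws open and shut, and the axes are right-handed (so a half turn about y gives the same grasp; the last joint's range is limited). The gripper opens to 85 mm and grips with 20 to 120 N. Pads are 22 mm wide; open, the fingers measure 114 mm over their backs; the gripper's body (76 mm by 85 mm) begins 54 mm behind the grasp point. The pads swing forward as they close: fully open they stand 13 mm farther back than shut.
Start: joints at [-1.292, 0.477, 0.022, 1.555, -0.011, 1.109, -0.083], TCP at [0.255, 0.625, 0.219] pointing down, gripper open.
Joint ranges: [-2.96, 2.96], [-0.34, 2.1], [-1.41, 1.46], [0.24, 2.44], [-1.37, 4.51], [0.17, 1.92], [-2.96, 2.96]. Speed limits (rad/s): [2.39, 2.39, 3.14, 3.14, 3.14, 3.14, 3.14].

### API

Orientations are given as a unit quaternion [w, x, y, z].
In Python, from plant import monitor, eyes, env gives the robot as it stands.
- The arm moves only by the tool jog_arm, never from a script. Its argument "series" is a list of rows, each a list of 7 numbers: the shift along the tool's x, y, z scaled (see below), then the turn, a rotation vector about the tool's x, y, z scaled (see below), then the opening, from -1 (shut) to 1 (fully open), so that 0 is half open. A call has 1 to 10 rows; each row shifts and turns the pose as measured when the row begins, along the tool's axes as they then stand; what a row does not reach is not made up. The controller multiplies each number of a shift by 40 cm and each number of a turn by 90 degrees. A row lasts 1/10 s, in which the tool goes at most 50 mm and 8.59 degrees, less where a joint would pass 70% of its speed; a pose out of reach is approached as far as the arm can. A call with a number of a shift or a turn outside -1 to 1 is refused whole. A call with a gripper value outside its range is refused whole. The fingers move at their own pace and stop on an object; "newtons" is the grip in N (left out, the last holds). Time passes only in rows, so rows that do not move let the fingers close. It gives the time, the measured TCP pose, the force and the opening at its end, in the units of the state.
- monitor.state(): the state, without advancing time (a new reading comes with each control period).
- eyes.read_camera(name): name is "scene" or "top" or "wrist"; returns a dict with "pixels" (400x640x3 uint8, red, green, blue), "fov_y" (degrees; the focal length in pixels is half the picture's height over the tangent of half this angle, whatever the lens; pixels are square), "cx", "cy" (the principal point, pixels), "rvec" (rotation vector, rad) and "tvec" (3), from world to camera coordinates, as OpenCV has them. Camera axes: x right, y down, z forward; pixel columns grow to the right and rows downward; lengths in m; the calibration is good to about 2 mm. The wrist camera is an equidistant fisheye: a pixel r from the principal point sees the ray r / f radians off the axis. A picture is of the moment at which its call begins. There is no depth.
- env.hand_in(): hands the job in, once; it reports no verdict.
The state is a dict: "time_s": time; "q": joint angles; "qd": joint speeds; "effort": joint torques, N m; "eef_pos": TCP position; "eef_rot": TCP orientation; "ft_force": force on the tool from outside, world axes, zero at the start; "ft_torque": the same for the moment, N m; "gripper_width": opening from 0.0 (shut) to 1.0 (fully open).
Only numpy, scipy, OpenCV 4.12 (cv2) and the standard library are available. Lean on these libraries where they do the work, as an engineer would, in place of code of your own. Each camera call takes 0.05 s, during which the arm holds its last target. There are 200 camera calls.

## Working session

There is one attempt and no reset: what is moved stays moved. The work goes in short steps, Python scripts to look and compute and a tool call to move; the robot and the scene stay as the last step left them, time stands still between calls to the robot, and variables do not carry over. Pictures are saved under pics/ and viewed, about 8 in all and at most 12, crops included, and the job is handed in when it is done.

Besides the shell and the picture viewer there is one more tool, called after "Emit:" as name(argument=value, ...) on one line, values as JSON. jog_arm: Moves the arm, as the interface text tells. Its arguments: {"type":"object","properties":{"series":{"type":"array","items":{"type":"array","items":{"type":"number"}}},"newtons":{"type":"number"}},"required":["series"]}

```bash
mkdir -p pics; cat > h.py <<'E'
import numpy as np, cv2
from scipy.spatial.transform import Rotation as R
from plant import monitor, eyes, env
def cam(n,save=None):
    c=eyes.read_camera(n)
    if save: cv2.imwrite('pics/'+save+'.png',c['pixels'][:,:,::-1])
    return c
def f(c): return 200/np.tan(np.radians(c['fov_y'])/2)
def ray(c,u,v,fish=False):
    Rm=R.from_rotvec(np.ravel(c['rvec'])).as_matrix(); t=np.ravel(c['tvec'])
    a=np.array([u-c['cx'],v-c['cy']])/f(c)
    if fish:
        r=np.hypot(*a); d=np.array([*(a/r*np.sin(r)),np.cos(r)])
    else: d=np.array([*a,1.])
    return -Rm.T@t, Rm.T@d
def atz(c,u,v,z,fish=False):
    o,d=ray(c,u,v,fish); return o+d*(z-o[2])/d[2]
def proj(c,p,fish=False):
    Rm=R.from_rotvec(np.ravel(c['rvec'])).as_matrix(); q=Rm@np.array(p)+np.ravel(c['tvec'])
    if fish:
        r=np.hypot(q[0],q[1]); a=q[:2]/r*np.arctan2(r,q[2])
    else: a=q[:2]/q[2]
    return a*f(c)+[c['cx'],c['cy']]
E
python3 - <<'E'
from h import *
import pickle
for n in('scene','top'):
    c=cam(n,n+'0'); pickle.dump(c,open(n+'.pkl','wb')); print(n,c['fov_y'],c['cx'],c['cy'],ray(c,320,200))
s=monitor.state(); print(s['eef_pos'],s['eef_rot'],s['time_s'],s['ft_force'])
E
```

```text
scene 56.38459744172139 316.3533251495156 202.68674419280163 (array([1.23965552, 0.39503889, 0.7892807 ]), array([-0.74318927, -0.34362844, -0.57422693]))
top 42.62781985289083 317.97956790154893 202.90771358129174 (array([0.30864483, 0.01336994, 1.60273422]), array([ 0.08566907, -0.02600889, -0.99600806]))
[0.25443588 0.62460194 0.21834091] [-0.58640426  0.58713162  0.39413561 -0.3950489 ] 0.1 [ 0.6724655  -0.25294116  0.54556763]
```

View pics/top0.png

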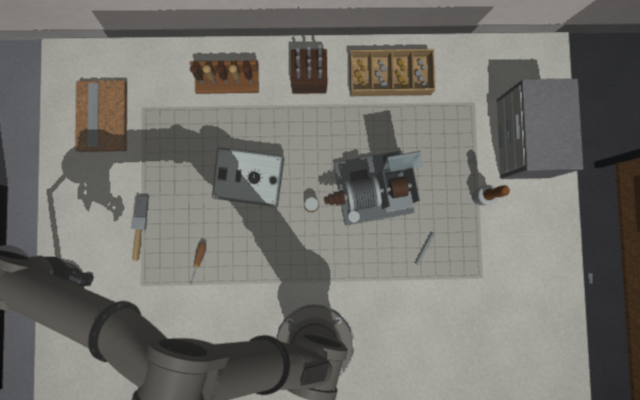

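View pics/scene0.png

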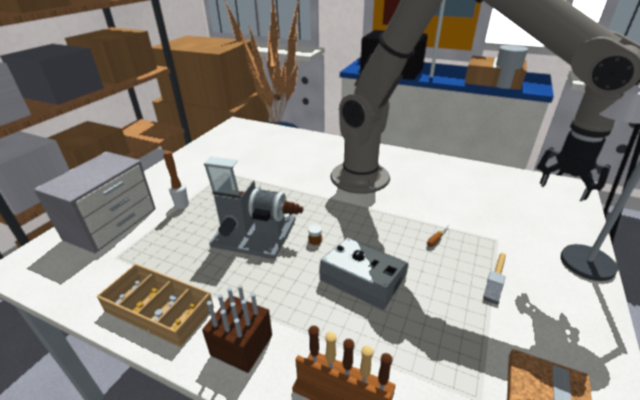

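```bash
python3 - <<'E'
import cv2
i=cv2.imread('pics/top0.png')
cv2.imwrite('pics/tc.png',cv2.resize(i[135:235,205:435],None,fx=3.4,fy=3.4,interpolation=cv2.INTER_CUBIC))
E
```

```text
(no output)
```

View pics/tc.png

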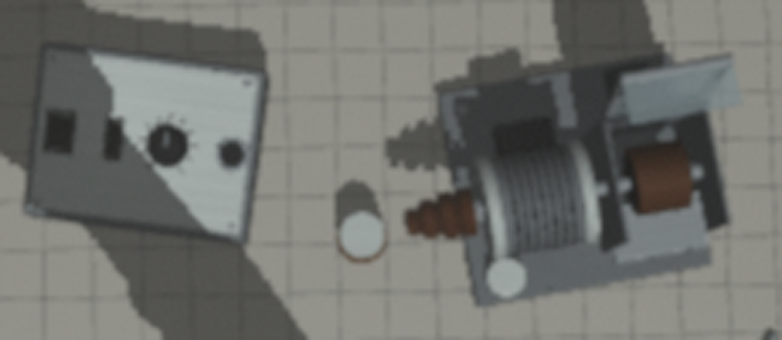

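```bash
python3 - <<'E'
from h import *
import pickle
c=pickle.load(open('top.pkl','rb'))
P=lambda u,v,z: atz(c,205+(u+.5)/3.4-.5,135+(v+.5)/3.4-.5,z)
np.set_printoptions(precision=4,suppress=True)
for n,u,v,z in [('TL',45,45,.08),('TR',265,73,.08),('BR',243,241,.05),('BL',25,213,.05),('mains',59,131,.068),('lamp',113,139,.068),('dial',167,146,.083),('jog',232,153,.075),
 ('mRL',437,90,.025),('mFL',478,306,.025),('mFR',711,263,.025),('jar',361,236,.052),('tin',506,278,.044),('hoodFL',618,260,.09),('shL',612,72,.275),('shR',733,55,.275),('shbotL',620,118,.172),('shbotR',740,103,.172)]:
    print(n,P(u,v,z))
a=P(45,45,.08);b=P(265,73,.08);d=P(243,241,.05);e=P(25,213,.05)
print('W',np.linalg.norm((a-b)[:2]),np.linalg.norm((e-d)[:2]),'D',np.linalg.norm((a-e)[:2]),'yaw',np.arctan2(-(a-b)[0],(a-b)[1]), 'c',(a+b+d+e)/4)
m=P(478,306,.025)-P(711,263,.025); print('mach W',np.linalg.norm(m),'yaw',np.arctan2(-m[0],m[1]))
E
```

```text
TL [0.6021 0.2761 0.08  ]
TR [0.5738 0.083  0.08  ]
BR [0.4279 0.1063 0.05  ]
BL [0.4567 0.2999 0.05  ]
mains [0.5273 0.2663 0.068 ]
lamp [0.5193 0.2187 0.068 ]
dial [0.5102 0.1696 0.083 ]
jog [0.504  0.1134 0.075 ]
mRL [ 0.5649 -0.0714  0.025 ]
mFL [ 0.3666 -0.104   0.025 ]
mFR [ 0.4015 -0.3174  0.025 ]
jar [0.4302 0.001  0.052 ]
tin [ 0.3905 -0.1283  0.044 ]
hoodFL [ 0.4019 -0.2224  0.09  ]
shL [ 0.536  -0.1935  0.275 ]
shR [ 0.5476 -0.2879  0.275 ]
shbotL [ 0.5149 -0.215   0.172 ]
shbotR [ 0.5257 -0.3156  0.172 ]
W 0.19520400387529843 0.1956934476988435 D 0.1473399802897039 yaw -0.14551600618537816 c [0.5152 0.1913 0.065 ]
mach W 0.21620675356378882 yaw 0.16185866215423605
```

```bash
cat >> h.py <<'E'
np.set_printoptions(precision=4,suppress=True)
def pose():
    s=monitor.state(); q=s['eef_rot']; return np.array(s['eef_pos']),R.from_quat([*q[1:],q[0]]),s
def down(yaw,tilt=0):
    """tool y down (tilted forward by tilt), tool x along local +/-y of a body with this yaw"""
    fx=np.array([np.cos(yaw),np.sin(yaw),0]); n=-np.sin(tilt)*fx+np.array([0,0,np.cos(tilt)])
    y=-n; x=np.array([-np.sin(yaw),np.cos(yaw),0]); p,r,_=pose()
    if x@r.as_matrix()[:,0]<0: x=-x
    return R.from_matrix(np.c_[x,y,np.cross(x,y)])
def plan(target,rot=None):
    p,r,s=pose(); print('t',s['time_s'],'p',p,'F',np.array(s['ft_force']))
    rv=(r.inv()*rot).as_rotvec() if rot is not None else np.zeros(3)
    rr=rot if rot is not None else r
    print('turn units',rv/(np.pi/2),'deg',np.degrees(np.linalg.norm(rv)))
    d=np.array(target)-p
    print('shift units now',r.inv().apply(d)/.4,'after turn',rr.inv().apply(d)/.4,'dist',np.linalg.norm(d))
MO=np.array([.483,-.195,0]);MY=.162
CO=np.array([.515,.191,0]);CY=-.146
def body(O,yaw,x,y,z): return O+R.from_euler('z',yaw).apply([x,y,z])
E
python3 - <<'E'
from h import *
p,r,s=pose();print(r.as_matrix())
print('hinge',body(MO,MY,.035,-.056,.172))
t=body(MO,MY,.035+.06,-.056,.40);print(t)
plan([.3,.45,.4],down(MY)); plan(t,down(MY))
c=cam('top');
for t in (1.5,1.6,1.7):
  print(t,[ (proj(c,body(MO,MY,.035-.105*np.cos(t),y,.172+.105*np.sin(t)))-[205,135])*3.4 for y in(-.1,-.012)])
print([ (proj(c,body(MO,MY,.035,y,.172))-[205,135])*3.4 for y in(-.1,-.012)])
E
```

```text
[[ 0.3772 -0.0005 -0.9261]
 [ 0.9261 -0.0016  0.3772]
 [-0.0016 -1.     -0.0001]]
hinge [ 0.5266 -0.2446  0.172 ]
[ 0.5858 -0.2349  0.4   ]
t 0.1 p [0.2544 0.6246 0.2183] F [ 0.6725 -0.2529  0.5456]
turn units [-0.0002 -0.3493 -0.001 ] deg 31.441626452688208
shift units now [-0.362  -0.4535 -0.2702] after turn [-0.4492 -0.4541 -0.042 ] dist 0.25605068049887736
t 0.1 p [0.2544 0.6246 0.2183] F [ 0.6725 -0.2529  0.5456]
turn units [-0.0002 -0.3493 -0.001 ] deg 31.441626452688208
shift units now [-1.6784 -0.4512 -1.5778] after turn [-2.2543 -0.4541 -0.4709] dist 0.9389429208403864
1.5 [array([735.0933,  80.6194]), array([623.5727, 100.8167])]
1.6 [array([732.4774,  67.3405]), array([620.9985,  87.499 ])]
1.7 [array([729.5758,  54.3578]), array([618.2245,  74.4627])]
[array([705.5184,  92.8753]), array([602.0207, 111.634 ])]
```

Emit:
jog_arm(series=[[0,-0.09,0,0,-0.07,0,-1],[0,-0.09,0,0,-0.07,0,-1],[0,-0.09,0,0,-0.07,0,-1],[0,-0.09,0,0,-0.07,0,-1],[0,-0.09,0,0,-0.07,0,-1],[-0.1,0,-0.01,0,0,0,-1],[-0.1,0,-0.01,0,0,0,-1],[-0.1,0,-0.01,0,0,0,-1],[-0.1,0,-0.01,0,0,0,-1],[-0.1,0,-0.01,0,0,0,-1]])

```text
time_s: 1.15
eef_pos: [0.3087, 0.4296, 0.401]
eef_rot: [0.448, -0.449, -0.543, 0.55]
ft_force: [0.9, 0.7, 0.7]
gripper_width: 0.003
```

```bash
python3 - <<'E'
from h import *
plan(body(MO,MY,.095,-.056,.40),down(MY))
E
```

```text
t 1.15 p [0.3087 0.4296 0.401 ] F [0.8981 0.6677 0.6622]
turn units [-0.0041  0.0219 -0.005 ] deg 2.060134759382572
shift units now [-1.7647  0.014  -0.355 ] after turn [-1.7514  0.0026 -0.4156] dist 0.7200288547224395
```

Emit:
jog_arm(series=[[-0.11,0,-0.024,-0.004,0.022,-0.005,-1],[-0.11,0,-0.026,0,0,0,-1],[-0.11,0,-0.026,0,0,0,-1],[-0.11,0,-0.026,0,0,0,-1],[-0.11,0,-0.026,0,0,0,-1],[-0.11,0,-0.026,0,0,0,-1],[-0.11,0,-0.026,0,0,0,-1],[-0.11,0,-0.026,0,0,0,-1],[-0.11,0,-0.026,0,0,0,-1],[-0.11,0,-0.026,0,0,0,-1]])

```text
time_s: 2.15
eef_pos: [0.4844, -0.0068, 0.4002]
eef_rot: [-0.458, 0.457, 0.54, -0.538]
ft_force: [0.9, 1.1, 0.0]
gripper_width: 0.002
```

```bash
python3 - <<'E'
from h import *
plan(body(MO,MY,.095,-.056,.40),down(MY))
E
```

```text
t 2.15 p [ 0.4844 -0.0068  0.4002] F [0.9481 1.1226 0.0469]
turn units [0.0003 0.0006 0.0015] deg 0.1513390520636848
shift units now [-0.6039 -0.0008 -0.1576] after turn [-0.6037  0.0005 -0.1582] dist 0.2496481154534109
```

Emit:
jog_arm(series=[[-0.1,0,-0.03,0,0,0,-1],[-0.1,0,-0.03,0,0,0,-1],[-0.1,0,-0.03,0,0,0,-1],[-0.1,0,-0.025,0,0,0,-1],[-0.1,0,-0.025,0,0,0,-1],[-0.1,0,-0.025,0,0,0,-1],[0,0,0,0,0,0,-1]])

```text
time_s: 2.85
eef_pos: [0.5898, -0.2488, 0.3978]
eef_rot: [0.46, -0.459, -0.537, 0.538]
ft_force: [0.2, -1.1, 0.9]
gripper_width: -0.001
```

```bash
python3 - <<'E'
from h import *
plan(body(MO,MY,.095,-.056,.262),down(MY))
a=cam('scene');b=cam('wrist')
i=cv2.resize(a['pixels'][100:300,130:370,::-1],(480,400),interpolation=cv2.INTER_CUBIC)
j=cv2.resize(b['pixels'][:,:,::-1],(320*2,400))
cv2.imwrite('pics/a1.png',cv2.resize(np.hstack([i,j]),(784,280)))
cv2.imwrite('pics/w1.png',b['pixels'][:,:,::-1])
E
```

```text
t 2.85 p [ 0.5898 -0.2488  0.3978] F [ 0.2107 -1.0835  0.8859]
turn units [-0.0011 -0.0029  0.0003] deg 0.27867333300470726
shift units now [0.0358 0.3395 0.0039] after turn [0.0359 0.3395 0.0043] dist 0.1365772032703201
```

View pics/a1.png

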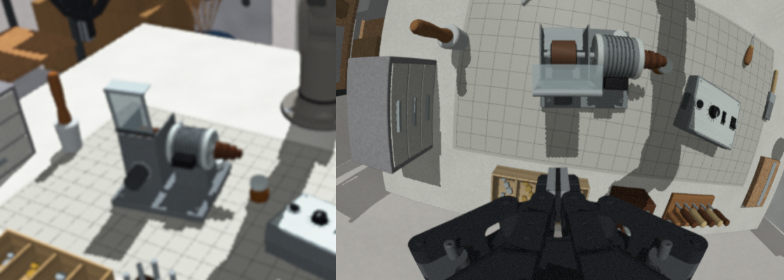

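Emit:
jog_arm(series=[[0.012,0.08,0,0,0,0,-1],[0.012,0.09,0,0,0,0,-1],[0.012,0.09,0.004,0,0,0,-1],[0,0.08,0,0,0,0,-1],[0,0,0,0,0,0,-1]])

```text
time_s: 3.45
eef_pos: [0.587, -0.2197, 0.2603]
eef_rot: [-0.456, 0.454, 0.545, -0.538]
ft_force: [-0.9, 0.7, 0.2]
gripper_width: 0.004
```

```bash
python3 - <<'E'
from h import *
plan(body(MO,MY,.095,-.056,.262),down(MY))
b=cam('wrist')
p,r,s=pose();print(r.inv().apply(ray(b,320,200,1)[0]-p), r.inv().apply(ray(b,320.01,200,1)[1]))
# path: tip contact follows arc
for t in (1.7,1.4,1.1,.8,.5,.3,.1,0):
  print(t,body(MO,MY,.035-.105*np.cos(t),-.056,.172+.105*np.sin(t)))
E
```

```text
t 3.45 p [ 0.587  -0.2197  0.2603] F [-0.8985  0.7051  0.1671]
turn units [0.0035 0.0069 0.0051] deg 0.8364071321867941
shift units now [-0.0369 -0.0045  0.0096] after turn [-0.037  -0.0042  0.0092] dist 0.015347824226126147
[ 0.0013 -0.1524  0.0721] [ 0.012   0.9621 -0.2725]
1.7 [ 0.5399 -0.2424  0.2761]
1.4 [ 0.509  -0.2475  0.2755]
1.1 [ 0.4796 -0.2523  0.2656]
0.8 [ 0.4544 -0.2564  0.2473]
0.5 [ 0.4356 -0.2595  0.2223]
0.3 [ 0.4276 -0.2608  0.203 ]
0.1 [ 0.4235 -0.2615  0.1825]
0 [ 0.4229 -0.2616  0.172 ]
```

Emit:
jog_arm(series=[[-0.015,-0.005,0.038,0,0,0,-1],[-0.015,0,0.038,0,0,0,-1],[-0.005,0,0.038,0,0,0,-1],[0,0,0.038,0,0,0,-1],[0,0,0.038,0,0,0,-1],[0,0.014,0.031,0,0,0,-1],[0,0.014,0.031,0,0,0,-1],[0,0.024,0.018,0,0,0,-1],[0,0.024,0.018,0,0,0,-1],[0,0,0,0,0,0,-1]])

```text
time_s: 4.5
eef_pos: [0.468, -0.2598, 0.2595]
eef_rot: [-0.452, 0.462, 0.553, -0.526]
ft_force: [0.9, -0.7, 0.5]
gripper_width: 0.001
```

```bash
python3 - <<'E'
from h import *
plan(body(MO,MY,.035-.069,-.056,.196),down(MY))
p,r,s=pose();print(R.from_euler('z',-MY).apply(p-MO)-[.035,0,0])
E
```

```text
t 4.5 p [ 0.468  -0.2598  0.2595] F [ 0.8991 -0.7045  0.5412]
turn units [0.0241 0.0022 0.0092] deg 2.3271291041652034
shift units now [0.0116 0.158  0.0277] after turn [0.0138 0.1587 0.0217] dist 0.06432413332417618
[-0.0603 -0.0615  0.2595]
```

Emit:
jog_arm(series=[[0.003,0.03,0.008,0.012,0,0.005,-1],[0.003,0.03,0.008,0.012,0,0.005,-1],[0.003,0.03,0.006,0,0,0,-1],[0.003,0.03,0,0,0,0,-1],[0,0.03,0,0,0,0,-1]])

```text
time_s: 5.0
eef_pos: [0.421, -0.2684, 0.2144]
eef_rot: [0.478, -0.45, -0.528, 0.538]
ft_force: [-14.5, 1.9, 9.6]
gripper_width: 0.003
```

```bash
python3 - <<'E'
from h import *
plan(body(MO,MY,.035-.069,-.056,.194),down(MY))
p,r,s=pose();print(R.from_euler('z',-MY).apply(p-MO)-[.035,0,0])
E
```

```text
t 5.0 p [ 0.421  -0.2684  0.2144] F [-14.4607   1.9172   9.5775]
turn units [-0.0231 -0.0146  0.0132] deg 2.7350696361020965
shift units now [ 0.0173  0.0478 -0.0989] after turn [ 0.0161  0.051  -0.0975] dist 0.044499696508730986
[-0.108  -0.0624  0.2144]
```

Emit:
jog_arm(series=[[0,-0.05,0,-0.02,-0.01,0.01,-1],[0,-0.08,0,0,0,0,-1],[0,-0.05,0,0,0,0,-1],[0,0,0,0,0,0,-1]])

```text
time_s: 5.4
eef_pos: [0.4128, -0.2714, 0.2877]
eef_rot: [-0.466, 0.458, 0.535, -0.535]
ft_force: [-0.1, 0.6, -0.1]
gripper_width: 0.004
```

```bash
python3 - <<'E'
from h import *
plan(body(MO,MY,.035-.05,-.056,.28),down(MY))
p,r,s=pose();print(R.from_euler('z',-MY).apply(p-MO)-[.035,0,0])
a=cam('scene');b=cam('wrist')
i=cv2.resize(a['pixels'][100:300,130:370,::-1],(480,400),interpolation=cv2.INTER_CUBIC)
j=b['pixels'][:,120:520,::-1]
cv2.imwrite('pics/a2.png',cv2.resize(np.hstack([i,j]),(792,360)))
E
```

```text
t 5.4 p [ 0.4128 -0.2714  0.2877] F [-0.095   0.5822 -0.149 ]
turn units [-0.0046 -0.0102  0.0057] deg 1.129660752346003
shift units now [ 0.0228  0.0182 -0.1664] after turn [ 0.0203  0.0192 -0.1666] dist 0.06758321060551474
[-0.1167 -0.0641  0.2877]
```

View pics/a2.png

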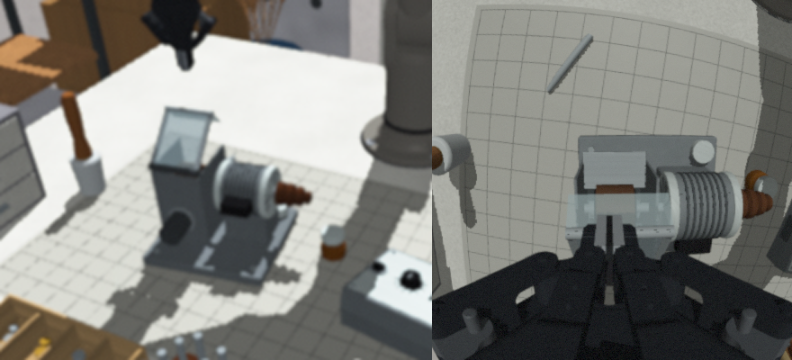

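Emit:
jog_arm(series=[[0.01,-0.06,0,0,-0.01,0.005,-1],[0.01,0,-0.07,0,0,0,-1],[0,0,-0.07,0,0,0,-1],[0,0,-0.04,0,0,0,-1],[0,0,0,0,0,0,-1]])

```text
time_s: 6.0
eef_pos: [0.4798, -0.2499, 0.3044]
eef_rot: [0.464, -0.453, -0.536, 0.541]
ft_force: [-0.2, 0.3, 0.0]
gripper_width: 0.002
```

```bash
python3 - <<'E'
from h import *
plan(body(MO,MY,.035-.045,-.056,.26),down(MY))
p,r,s=pose();print(R.from_euler('z',-MY).apply(p-MO)-[.035,0,0])
E
```

```text
t 6.0 p [ 0.4798 -0.2499  0.3044] F [-0.2055  0.3488  0.0288]
turn units [-0.01   -0.0009  0.0046] deg 0.995000897786696
shift units now [-0.0065  0.111  -0.0067] after turn [-0.0057  0.1111 -0.005 ] dist 0.04453927623380001
[-0.047  -0.0537  0.3044]
```

Emit:
jog_arm(series=[[0,0,-0.045,-0.01,0,0.005,-1],[0,0.05,0,0,0,0,-1],[0,0.05,0,0,0,0,-1],[0,0.04,0,0,0,0,-1],[0,0,0,0,0,0,-1]])

```text
time_s: 6.5
eef_pos: [0.497, -0.248, 0.2445]
eef_rot: [0.459, -0.46, -0.537, 0.538]
ft_force: [0.4, -0.0, -1.0]
gripper_width: 0.0
```

```bash
python3 - <<'E'
from h import *
plan(body(MO,MY,.035-.065,-.056,.198),down(MY))
p,r,s=pose();print(R.from_euler('z',-MY).apply(p-MO)-[.035,0,0])
E
```

```text
t 6.5 p [ 0.497  -0.248   0.2445] F [ 0.3711 -0.025  -0.9911]
turn units [ 0.0003 -0.0032 -0.001 ] deg 0.30057257858461284
shift units now [-0.0037  0.1163  0.0883] after turn [-0.0035  0.1164  0.0883] dist 0.05843736948116096
[-0.0297 -0.0546  0.2445]
```

Emit:
jog_arm(series=[[0,0.02,0.02,0,0,0,-1],[0,0.024,0.018,0,0,0,-1],[0,0.024,0.016,0,0,0,-1],[0,0.024,0.008,0,0,0,-1]])

```text
time_s: 6.9
eef_pos: [0.4716, -0.2536, 0.2077]
eef_rot: [-0.457, 0.462, 0.538, -0.537]
ft_force: [0.1, -0.9, 1.5]
gripper_width: 0.001
```

```bash
python3 - <<'E'
from h import *
plan(body(MO,MY,.035-.065,-.056,.196),down(MY))
p,r,s=pose();print(R.from_euler('z',-MY).apply(p-MO)-[.035,0,0])
E
```

```text
t 6.9 p [ 0.4716 -0.2536  0.2077] F [ 0.0852 -0.9225  1.4794]
turn units [ 0.0031 -0.004  -0.0023] deg 0.5043506918271815
shift units now [-0.0002  0.0292  0.0234] after turn [-0.0001  0.0293  0.0233] dist 0.014956769165846096
[-0.0557 -0.056   0.2077]
```

Emit:
jog_arm(series=[[0,0.015,0.012,0,0,0,-1],[0,0.015,0.01,0,0,0,-1],[0,0.012,0,0,0,0,-1],[0,0.012,0,0,0,0,-1]])

```text
time_s: 7.3
eef_pos: [0.4622, -0.2553, 0.1844]
eef_rot: [-0.457, 0.462, 0.538, -0.536]
ft_force: [-0.3, 0.0, 0.7]
gripper_width: 0.001
```

```bash
python3 - <<'E'
from h import *
plan(body(MO,MY,.035-.065,-.056,.194),down(MY))
p,r,s=pose();print(R.from_euler('z',-MY).apply(p-MO)-[.035,0,0])
E
```

```text
t 7.3 p [ 0.4622 -0.2553  0.1844] F [-0.3004  0.0467  0.749 ]
turn units [ 0.004  -0.0045 -0.0024] deg 0.5815375614351568
shift units now [ 0.0003 -0.024  -0.0009] after turn [ 0.0004 -0.024  -0.0008] dist 0.009601937999817211
[-0.0653 -0.0562  0.1844]
```

```bash
python3 - <<'E'
from h import *
a=cam('scene');b=cam('wrist')
i=cv2.resize(a['pixels'][130:280,150:330,::-1],(480,400),interpolation=cv2.INTER_CUBIC)
j=cv2.resize(b['pixels'][120:320,220:420,::-1],(400,400),interpolation=cv2.INTER_CUBIC)
cv2.imwrite('pics/a3.png',cv2.resize(np.hstack([i,j]),(792,360)))
E
```

```text
(no output)
```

View pics/a3.png

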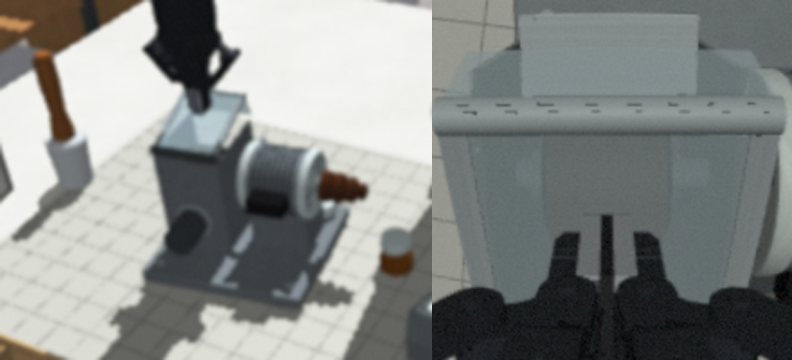

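Emit:
jog_arm(series=[[0,0.012,0.01,0,0,0,-1],[0,0.012,0.01,0,0,0,-1],[0,0.012,0,0,0,0,-1]])

```text
time_s: 7.7
eef_pos: [0.4549, -0.2567, 0.1694]
eef_rot: [-0.457, 0.462, 0.538, -0.536]
ft_force: [-0.8, -0.9, 1.1]
gripper_width: 0.002
```

```bash
python3 - <<'E'
from h import *
p,r,s=pose();print(p,R.from_euler('z',-MY).apply(p-MO)-[.035,0,0],s['ft_force'])
b=cam('wrist','w4')
# reprojection of expected bar ends at angle t
for t in (0,.2,.4):
  print(t,[proj(b,body(MO,MY,.035-.105*np.cos(t),y,.172+.105*np.sin(t)),1) for y in(-.1,-.012)])
cv2.imwrite('pics/w4.png',cv2.resize(b['pixels'][120:320,200:440,::-1],None,fx=2,fy=2))
E
```

```text
[ 0.4549 -0.2567  0.1694] [-0.0727 -0.0563  0.1694] [-0.8166 -0.9422  1.0749]
0 [array([230.9698, 191.8422]), array([400.3976, 191.1185])]
0.2 [array([219.4352, 207.9635]), array([411.3954, 207.2312])]
0.4 [array([206.7776, 237.4879]), array([423.5765, 236.8743])]
```

View pics/w4.png

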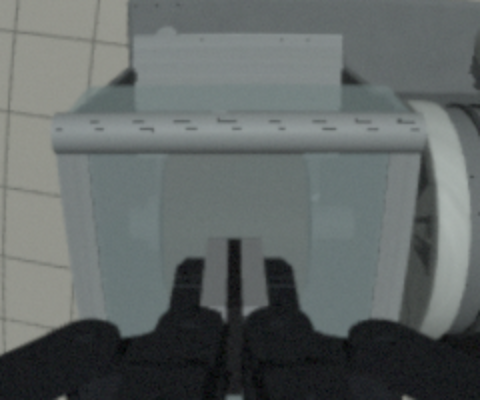

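```bash
python3 - <<'E'
from h import *
p,r,s=pose();b=cam('wrist')
for a in (0,.01,.022): print(a,[proj(b,p+r.apply([0,a,z]),1) for z in(-.011,0,.011)])
o=ray(b,320,200,1)[0]; print(o)
for u in((227,186),(412,186)): print(ray(b,*u,1)[1])
c=(ray(b,227,186,1)[1],ray(b,412,186,1)[1])
k=.088/np.linalg.norm(c[0]-c[1]); print(o+k*c[0],o+k*c[1])
E
```

```text
0 [array([315.3725, 264.8553]), array([315.3506, 247.1913]), array([315.3308, 228.549 ])]
0.01 [array([315.4416, 256.959 ]), array([315.4236, 239.9725]), array([315.4076, 222.1405])]
0.022 [array([315.5165, 248.4407]), array([315.5023, 232.2281]), array([315.4899, 215.3014])]
[ 0.3831 -0.2663  0.3229]
[ 0.2694 -0.2506 -0.9298]
[ 0.1763  0.3303 -0.9273]
[ 0.4234 -0.3037  0.1838] [ 0.4095 -0.2168  0.1842]
```

Emit:
jog_arm(series=[[0,0.012,0.004,0,0,0,-1],[0,0.01,0,0,0,0,-1],[0,0.01,0,0,0,0,-1]])

```text
time_s: 8.1
eef_pos: [0.4538, -0.257, 0.161]
eef_rot: [-0.458, 0.462, 0.54, -0.535]
ft_force: [-22.4, 14.3, 73.8]
gripper_width: -0.003
```

```bash
python3 - <<'E'
from h import *
p,r,s=pose();print(p,R.from_euler('z',-MY).apply(p-MO)-[.035,0,0],s['ft_force'])
b=cam('wrist','w5')
g=b['pixels'][120:280,300:330].mean(2).mean(1); print(g.astype(int)[50:90])
print(b['pixels'][175:200:4,215:240].mean(2).astype(int)); print(b['pixels'][175:200:4,400:430].mean(2).astype(int))
E
```

```text
[ 0.4538 -0.257   0.161 ] [-0.0738 -0.0565  0.161 ] [-22.4425  14.3314  73.8246]
[119 119 119 120 120 114 114 119 126 132 136 139 143 147 150 149 145 140
 134 128 123 117 112 104  93  82  77 102 110 111 111 111 111 112 112 111
 112 112 112 112]
[[146 143 144 143 145 146 144 144 146 146 145 145 145 144 146 141 144 143
  144 146 146 144 139 135 121]
 [135 137 140 139 137 141 143 143 144 142 143 142 143 131 128 128 128 128
  126 127 128 126 106 119 126]
 [144 144 147 144 144 143 142 145 142 141 139 140 138 142 142 142 142 143
  139 144 141 142 141 144 143]
 [144 144 143 144 145 145 145 145 144 144 142 144 142 139 138 139 141 139
  141 141 140 139 140 138 141]
 [144 144 144 144 143 146 146 144 144 143 143 140 133 126 121 120 120 122
  122 122 120 122 121 121 124]
 [143 145 142 141 143 143 142 143 145 144 143 145 138 118  89  88  85  85
   88  85  89  86  88  87  84]
 [143 146 145 144 145 141 145 144 144 142 143 145 145 144 137 128 130 126
  127 127 127 127 126 124 125]]
[[ 92  85  82  83  83  88  98 111 114 118 125 127 127 128 127 128 125 125
  123 118 107  93  85  79  78  78  72  60  57  58]
 [130 131 131 131 129 131 130 130 129 126 129 129 133 135 137 138 138 138
  140 139 137 137 140 140 136 121 101  86  81  83]
 [143 145 146 144 144 143 146 143 144 143 144 140 107 113 134 142 144 147
  147 146 147 145 145 145 141 143 142 141 120 106]
 [135 135 137 137 137 137 135 138 138 136 136 131 104  84  93 123 145 148
  150 151 152 153 151 153 151 152 152 149 150 146]
 [117 118 118 118 118 118 118 119 116 117 115 102  80  72  75  80 106 126
  147 153 151 153 153 154 155 156 155 156 155 154]
 [ 81  82  83  79  82  81  83  78  83  77  71  56  65  68  70  70  82 104
  134 154 158 154 158 158 155 155 155 154 152 155]
 [128 129 125 126 126 129 130 128 127 117  65  60  67  67  70  67  72  78
  102 139 159 161 162 163 163 159 159 162 160 158]]
```

Emit:
jog_arm(series=[[0,-0.03,0,0,0,0,-1],[0,-0.08,0,0,0,0,-1],[0,-0.1,0,0,0,0,-1],[0,-0.1,0,0,0,0,-1],[0,-0.1,0,0,0,0,-1],[0,0,0,0,0,0,-1]])

```text
time_s: 8.75
eef_pos: [0.4509, -0.2576, 0.3311]
eef_rot: [-0.459, 0.461, 0.539, -0.534]
ft_force: [-0.2, 0.1, -0.2]
gripper_width: -0.003
```

```bash
python3 - <<'E'
from h import *
M=body(CO,CY,.0135*np.cos(.197),.074,.065+.0135*np.sin(.197)+.01)
print('mains_far',M); plan(M+[0,0,.15],down(CY,.197))
b=cam('wrist','w6')
for t in (0,.07,.2): print(t,[proj(b,body(MO,MY,.035-.105*np.cos(t),y,.172+.105*np.sin(t)),1) for y in(-.1,-.012)])
a=cam('scene')
i=cv2.resize(a['pixels'][130:280,150:330,::-1],(480,400),interpolation=cv2.INTER_CUBIC)
j=cv2.resize(b['pixels'][120:320,220:420,::-1],(400,400),interpolation=cv2.INTER_CUBIC)
cv2.imwrite('pics/a6.png',cv2.resize(np.hstack([i,j]),(792,360)))
E
```

```text
mains_far [0.5389 0.2623 0.0776]
t 8.75 p [ 0.4509 -0.2576  0.3311] F [-0.2437  0.099  -0.1832]
turn units [-0.1204  0.19    0.0211] deg 20.32785174553892
shift units now [ 1.2499  0.2648 -0.4145] after turn [1.3178 0.2593 0.0227] dist 0.5372910836566736
0 [array([273.0189, 155.3069]), array([358.8946, 154.6056])]
0.07 [array([272.0394, 156.6002]), array([359.8799, 155.8829])]
0.2 [array([270.1695, 160.5412]), array([361.7844, 159.7935])]
```

View pics/a6.png

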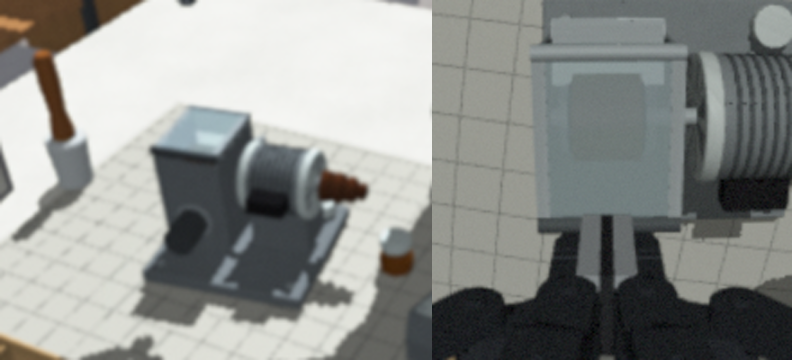

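Emit:
jog_arm(series=[[0,0,0,-0.04,0.063,0.007,-1],[0,0,0,-0.04,0.063,0.007,-1],[0,0,0,-0.04,0.063,0.007,-1],[0.11,0,0,0,0,0,-1],[0.11,0,0,0,0,0,-1],[0.11,0,0,0,0,0,-1],[0.11,0,0,0,0,0,-1],[0.11,0,0,0,0,0,-1],[0.11,0,0,0,0,0,-1],[0.11,0,0,0,0,0,-1]])

```text
time_s: 9.85
eef_pos: [0.4886, 0.0537, 0.3082]
eef_rot: [-0.492, 0.585, 0.492, -0.416]
ft_force: [1.7, -0.2, -0.2]
gripper_width: 0.006
```

```bash
cat >> h.py <<'E'
T=.197
N=R.from_euler('z',CY).apply([-np.sin(T),0,np.cos(T)])
def panel(s,y,h): # s up the slope, y across, h off the panel
    return body(CO,CY,s*np.cos(T)-h*np.sin(T),y,.065+s*np.sin(T)+h*np.cos(T))
def tcp_for(s,y,h): return panel(s,y,h)-N*.013   # tip 13 mm behind TCP, as found by contact
def local():
    p,r,s=pose(); d=R.from_euler('z',-CY).apply(p+N*.013-CO)-[0,0,.065]
    print('tip: s %.4f y %.4f h %.4f'%(d[0]*np.cos(T)+d[2]*np.sin(T),d[1],-d[0]*np.sin(T)+d[2]*np.cos(T)),'F',np.array(s['ft_force']),'Fn %.2f'%(N@s['ft_force']),'t',s['time_s'])
E
python3 - <<'E'
from h import *
plan(tcp_for(.0135,.074,.12),down(CY,T)); local()
E
```

```text
t 9.85 p [0.4886 0.0537 0.3082] F [ 1.7073 -0.2468 -0.199 ]
turn units [-0.0173 -0.0144 -0.0043] deg 2.059674178000397
shift units now [0.5349 0.33   0.0733] after turn [0.5343 0.3317 0.0702] dist 0.25310337267643807
tip: s 0.0416 y -0.1397 h 0.2527 F [ 1.7073 -0.2468 -0.199 ] Fn -0.53 t 9.85
```

Emit:
jog_arm(series=[[0.1,0,0,-0.017,-0.014,-0.004,-1],[0.1,0,0,0,0,0,-1],[0.1,0.05,0.02,0,0,0,-1],[0.1,0.08,0.03,0,0,0,-1],[0.1,0.08,0.02,0,0,0,-1],[0.03,0.08,0,0,0,0,-1],[0,0,0,0,0,0,-1]])

```text
time_s: 10.55
eef_pos: [0.506, 0.2704, 0.1757]
eef_rot: [-0.48, 0.58, 0.503, -0.425]
ft_force: [-0.4, -0.8, -0.8]
gripper_width: 0.001
```

```bash
python3 - <<'E'
from h import *
plan(tcp_for(.0135,.074,.04),down(CY,T)); local()
b=cam('wrist')
for n,a in dict(mains_far=(.0135,.074,.01),mains=(0,.074,.006),lamp=(0,.026,.006),jog=(0,-.08,.01),tl=(.0765,.1,0),tr=(.0765,-.1,0),bl=(-.0765,.1,0),br=(-.0765,-.1,0)).items(): print(n,proj(b,panel(*a),1))
j=cv2.resize(b['pixels'][100:350,200:480,::-1],None,fx=2.4,fy=2.4,interpolation=cv2.INTER_CUBIC)
cv2.imwrite('pics/w7.png',j)
E
```

```text
t 10.55 p [0.506  0.2704 0.1757] F [-0.4165 -0.8122 -0.7661]
turn units [-0.0106  0.0091 -0.0044] deg 1.3165933338690046
shift units now [-0.0071  0.2134 -0.0333] after turn [-0.0082  0.2139 -0.0299] dist 0.08643396537321754
tip: s 0.0016 y 0.0773 h 0.1255 F [-0.4165 -0.8122 -0.7661] Fn -0.69 t 10.55
mains_far [313.0922 212.3288]
mains [313.3599 196.2409]
lamp [259.2306 195.4024]
jog [152.4836 195.0402]
tl [339.1808 271.0865]
tr [151.6775 261.379 ]
bl [345.0217 108.649 ]
br [135.5043 115.9429]
```

View pics/w7.png

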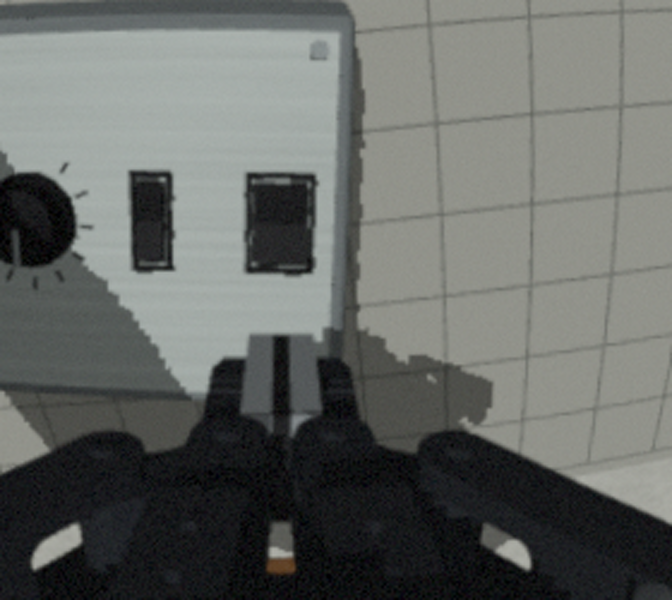

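Emit:
jog_arm(series=[[0,0.06,-0.012,-0.01,0.009,-0.004,-1],[0,0.06,-0.012,0,0,0,-1],[0,0.06,0,0,0,0,-1],[0,0.05,0,0,0,0,-1],[0,0,0,0,0,0,-1]])

```text
time_s: 11.1
eef_pos: [0.5366, 0.2609, 0.0922]
eef_rot: [-0.481, 0.588, 0.505, -0.41]
ft_force: [-0.4, -0.2, -1.1]
gripper_width: 0.001
```

```bash
python3 - <<'E'
from h import *
plan(tcp_for(.011,.077,.01),down(CY,T)); local()
E
```

```text
t 11.1 p [0.5366 0.2609 0.0922] F [-0.417  -0.2348 -1.1105]
turn units [ 0.0031 -0.0052  0.0011] deg 0.5558208292291634
shift units now [0.0115 0.0687 0.0136] after turn [0.0118 0.0687 0.0132] dist 0.02838851878303767
tip: s 0.0163 y 0.0723 h 0.0375 F [-0.417  -0.2348 -1.1105] Fn -1.02 t 11.1
```

Emit:
jog_arm(series=[[0.012,0,0.013,0,0,0,-1],[0,0.025,0,0,0,0,-1],[0,0.02,0,0,0,0,-1],[0,0,0,0,0,0,-1]])

```text
time_s: 11.5
eef_pos: [0.5375, 0.2661, 0.0773]
eef_rot: [-0.481, 0.588, 0.506, -0.408]
ft_force: [0.0, -0.1, -0.3]
gripper_width: 0.002
```

```bash
python3 - <<'E'
from h import *
plan(tcp_for(.011,.077,.01),down(CY,T)); local()
b=cam('wrist')
for n,a in dict(far=(.0105,.077,.01),mid=(-.003,.077,.006)).items(): print(n,proj(b,panel(*a),1))
j=cv2.resize(b['pixels'][130:290,230:430,::-1],None,fx=3,fy=3,interpolation=cv2.INTER_CUBIC)
cv2.imwrite('pics/w8.png',j)
E
```

```text
t 11.5 p [0.5375 0.2661 0.0773] F [ 0.0148 -0.1367 -0.3293]
turn units [ 0.0058 -0.007   0.0035] deg 0.876308511513697
shift units now [-0.0017  0.0321  0.0065] after turn [-0.0014  0.0321  0.0062] dist 0.013101166986199323
tip: s 0.0135 y 0.0776 h 0.0229 F [ 0.0148 -0.1367 -0.3293] Fn -0.33 t 11.5
far [314.7612 242.4759]
mid [314.4547 216.7146]
```

View pics/w8.png

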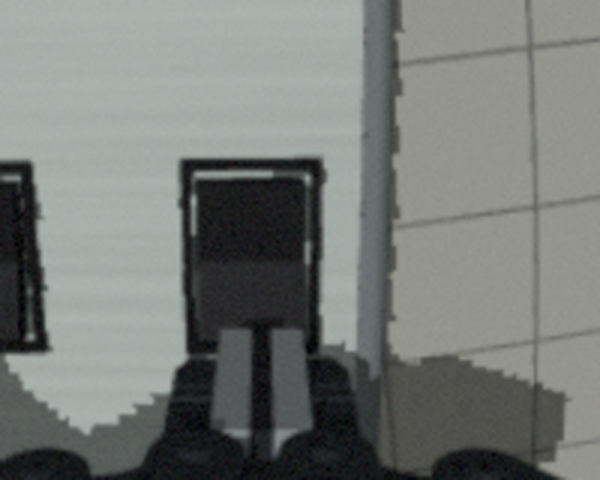

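Emit:
jog_arm(series=[[0,0.018,0.006,0,0,0,-1],[0,0.015,0,0,0,0,-1]])

```text
time_s: 11.75
eef_pos: [0.5387, 0.2669, 0.0649]
eef_rot: [-0.481, 0.588, 0.507, -0.407]
ft_force: [-0.8, -2.2, 7.7]
gripper_width: -0.004
```

```bash
python3 -c "
from h import *
local()"
```

```text
tip: s 0.0122 y 0.0786 h 0.0105 F [-0.8469 -2.2228  7.6901] Fn 7.64 t 11.75
```

Emit:
jog_arm(series=[[0,0.008,0,0,0,0,-1],[0,0.008,0,0,0,0,-1]])

```text
time_s: 11.95
eef_pos: [0.5401, 0.267, 0.06]
eef_rot: [-0.481, 0.588, 0.507, -0.407]
ft_force: [-26.0, -7.1, 63.3]
gripper_width: 0.002
```

```bash
python3 -c "
from h import *
local()"
```

```text
tip: s 0.0125 y 0.0788 h 0.0054 F [-25.9756  -7.1491  63.2735] Fn 66.88 t 11.95
```

Emit:
jog_arm(series=[[0,-0.02,0,0,0,0,-1],[0,-0.06,0,0,0,0,-1],[0,-0.08,0,0,0,0,-1],[0,-0.08,0,0,0,0,-1],[-0.1,0,0,0,0,0,-1],[-0.1,0,0,0,0,0,-1],[0,0,0,0,0,0,-1]])

```text
time_s: 12.65
eef_pos: [0.5067, 0.1899, 0.1563]
eef_rot: [-0.481, 0.587, 0.508, -0.407]
ft_force: [-0.1, -0.1, -0.5]
gripper_width: -0.001
```

```bash
python3 - <<'E'
from h import *
plan(tcp_for(-.003,-.077,.04),down(CY,T)); local()
b=cam('wrist')
for n,a in dict(mid=(-.003,.077,.006),lamp=(-.003,.029,.006),jog=(-.003,-.077,.01)).items(): print(n,proj(b,panel(*a),1))
cv2.imwrite('pics/w9.png',cv2.resize(b['pixels'][100:320,150:450,::-1],None,fx=2.6,fy=2.6,interpolation=cv2.INTER_CUBIC))
E
```

```text
t 12.65 p [0.5067 0.1899 0.1563] F [-0.0537 -0.1273 -0.5497]
turn units [ 0.0067 -0.0053  0.0052] deg 0.8972502792663556
shift units now [-0.1885  0.1584  0.0326] after turn [-0.1869  0.1603  0.0325] dist 0.09932878979688477
tip: s 0.0100 y -0.0022 h 0.1041 F [-0.0537 -0.1273 -0.5497] Fn -0.53 t 12.65
mid [411.421  185.9412]
lamp [354.1722 186.1   ]
jog [222.6206 188.8902]
```

View pics/w9.png

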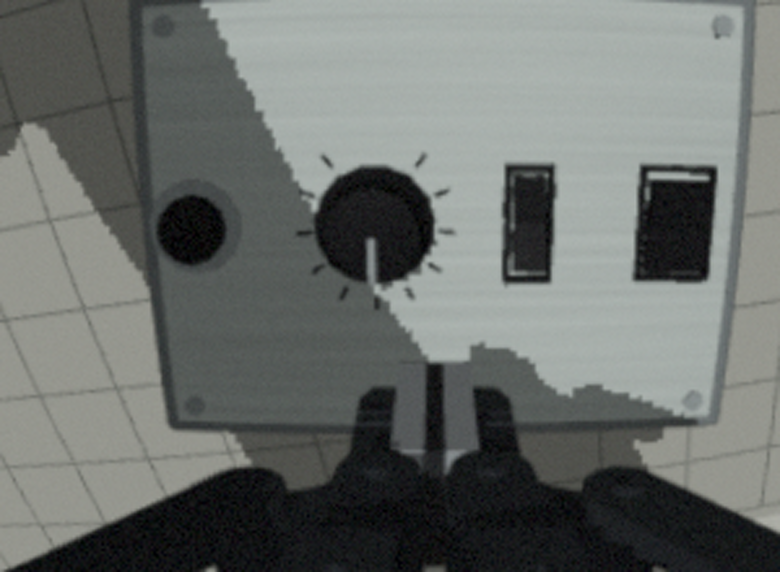

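Emit:
jog_arm(series=[[-0.1,0,0.016,0.006,-0.005,0.005,-1],[-0.09,0,0.016,0,0,0,-1],[0,0.08,0,0,0,0,-1],[0,0.08,0,0,0,0,-1],[0,0,0,0,0,0,-1]])

```text
time_s: 13.2
eef_pos: [0.4987, 0.1213, 0.0902]
eef_rot: [-0.478, 0.583, 0.51, -0.413]
ft_force: [-0.4, -0.4, 0.3]
gripper_width: 0.003
```

```bash
python3 - <<'E'
from h import *
plan(tcp_for(-.003,-.078,.01),down(CY,T)); local()
E
```

```text
t 13.2 p [0.4987 0.1213 0.0902] F [-0.4056 -0.4399  0.3249]
turn units [0.0038 0.0036 0.0053] deg 0.6706629900143909
shift units now [-0.0172  0.072   0.0057] after turn [-0.0166  0.0721  0.0052] dist 0.02968619952048901
tip: s -0.0009 y -0.0714 h 0.0389 F [-0.4056 -0.4399  0.3249] Fn 0.38 t 13.2
```

Emit:
jog_arm(series=[[-0.017,0.02,0.005,0.004,0.003,0.005,-1],[0,0.02,0,0,0,0,-1],[0,0.02,0,0,0,0,-1],[0,0,0,0,0,0,-1]])

```text
time_s: 13.6
eef_pos: [0.502, 0.1167, 0.0664]
eef_rot: [-0.479, 0.584, 0.507, -0.415]
ft_force: [-0.5, 0.0, 0.2]
gripper_width: -0.003
```

```bash
python3 - <<'E'
from h import *
plan(tcp_for(-.003,-.078,.01),down(CY,T)); local()
E
```

```text
t 13.6 p [0.502  0.1167 0.0664] F [-0.5208  0.0258  0.1903]
turn units [0.0005 0.002  0.0014] deg 0.22910389206616907
shift units now [-0.0065  0.012   0.0033] after turn [-0.0065  0.012   0.0032] dist 0.005614904381255518
tip: s -0.0017 y -0.0754 h 0.0148 F [-0.5208  0.0258  0.1903] Fn 0.29 t 13.6
```

Emit:
jog_arm(series=[[-0.006,0.012,0.003,0,0,0,-1],[0,0.01,0,0,0,0,-1],[0,0.004,0,0,0,0,-1]])

```text
time_s: 13.9
eef_pos: [0.5031, 0.1148, 0.0574]
eef_rot: [-0.479, 0.584, 0.508, -0.414]
ft_force: [-14.2, -1.2, 34.5]
gripper_width: -0.004
```

```bash
python3 -c "
from h import *
local()"
```

```text
tip: s -0.0021 y -0.0771 h 0.0057 F [-14.1609  -1.2182  34.5086] Fn 36.55 t 13.9
```

Emit:
jog_arm(series=[[0,0.002,0,0,0,0,-1],[0,0.002,0,0,0,0,-1],[0,0.002,0,0,0,0,-1],[0,0.002,0,0,0,0,-1],[0,0.002,0,0,0,0,-1]])

```text
time_s: 14.4
eef_pos: [0.503, 0.1148, 0.0579]
eef_rot: [-0.48, 0.584, 0.508, -0.413]
ft_force: [-5.9, -0.7, 14.1]
gripper_width: 0.002
```

```bash
python3 -c "
from h import *
local()"
```

```text
tip: s -0.0022 y -0.0771 h 0.0061 F [-5.9367 -0.7132 14.0792] Fn 14.94 t 14.4
```

Steady at about 15 N, which is above the 5 N for fully down. I'll hold for another 2.0 s.

Emit:
jog_arm(series=[[0,0.002,0,0,0,0,-1],[0,0.002,0,0,0,0,-1],[0,0.002,0,0,0,0,-1],[0,0.002,0,0,0,0,-1],[0,0.002,0,0,0,0,-1],[0,0.002,0,0,0,0,-1],[0,0.002,0,0,0,0,-1],[0,0.002,0,0,0,0,-1],[0,0.002,0,0,0,0,-1],[0,0.002,0,0,0,0,-1]])

```text
time_s: 15.4
eef_pos: [0.5031, 0.1149, 0.0579]
eef_rot: [-0.48, 0.584, 0.508, -0.412]
ft_force: [-6.0, -0.6, 13.2]
gripper_width: 0.0
```

Emit:
jog_arm(series=[[0,0.002,0,0,0,0,-1],[0,0.002,0,0,0,0,-1],[0,0.002,0,0,0,0,-1],[0,0.002,0,0,0,0,-1],[0,0.002,0,0,0,0,-1],[0,0.002,0,0,0,0,-1],[0,0.002,0,0,0,0,-1]])

```text
time_s: 16.1
eef_pos: [0.5031, 0.1149, 0.0579]
eef_rot: [-0.481, 0.584, 0.509, -0.411]
ft_force: [-5.8, -1.0, 14.0]
gripper_width: 0.003
```

Held for 2.2 s. Now I'll release, back away and check.

Emit:
jog_arm(series=[[0,-0.02,0,0,0,0,-1],[0,-0.06,0,0,0,0,-1],[0,-0.1,0,0,0,0,-1],[0,-0.1,0,0,0,0,-1],[0,-0.1,0,0,0,0,-1],[0,-0.1,0,0,0,0,-1],[0,0,0,0,0,0,-1],[0,0,0,0,0,0,-1]])

```text
time_s: 16.9
eef_pos: [0.4628, 0.1185, 0.2548]
eef_rot: [-0.481, 0.584, 0.509, -0.41]
ft_force: [-0.3, -1.0, -0.1]
gripper_width: 0.004
```

```bash
python3 - <<'E'
from h import *
local()
b=cam('wrist');a=cam('scene')
i=cv2.resize(a['pixels'][140:310,190:440,::-1],(588,400),interpolation=cv2.INTER_CUBIC)
j=cv2.resize(b['pixels'][100:300,100:500,::-1],(800,400),interpolation=cv2.INTER_CUBIC)
cv2.imwrite('pics/end.png',cv2.resize(np.vstack([cv2.resize(i,(441,300)),cv2.resize(j,(600,300))[:,:441]]) if 0 else np.vstack([cv2.copyMakeBorder(cv2.resize(i,(441,300)),0,0,0,159,0),cv2.resize(j,(600,300))]),(600,600)))
E
```

```text
tip: s -0.0031 y -0.0793 h 0.2072 F [-0.2741 -1.0219 -0.1446] Fn -0.12 t 16.9
```

View pics/end.png

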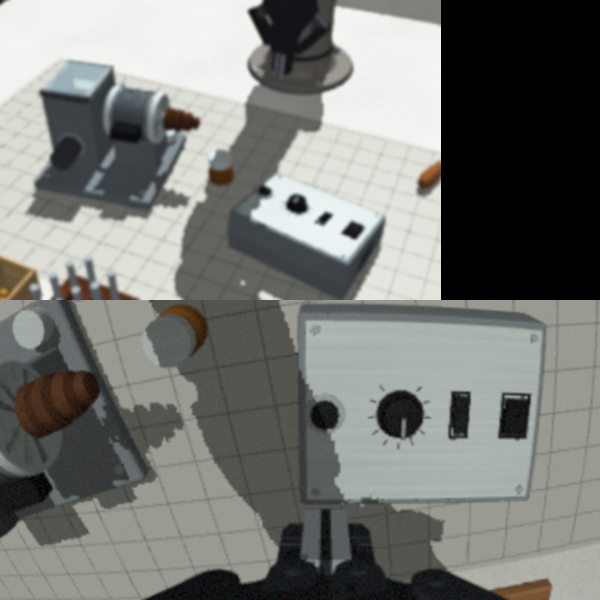

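The shield is down, the mains rocker is over (front gap showing at (515,400)), the lamp rocker is unchanged, and the jog button is out. The jar and tin are where they were. I'm handing in.

```bash
python3 -c "
from plant import env
print(env.hand_in())"
```

```text
the job is handed in; nothing more can be done
None
```

The trial run is done and handed in at about 17 s of the 64 s allowed; hand-in gives no verdict.

- **Shield:** I pushed it down to a hard stop (74 N). The first push slipped off its front edge and I had to go in again. It looks level in the last scene picture. My estimate of its front edge was about 176 mm up, against 172 mm when fully down.
- **Mains rocker:** I pressed it over until it stopped hard at about 67 N. Later pictures show it on.
- **Jog button:** I bottomed it out (36 N), then held it for 2.2 s at 14–15 N and released it. In the last picture it looks out again.
- **The rest:** The lamp rocker looks unchanged (off). The jar and tin appear in place. I did not measure the other bystanders again, but the arm never went near them. The gripper was clear of everything, with only about 1 N of sensor noise.

**Disagreements with the given figures:**
- **Fingertips:** contact showed the shut fingertips about 13 mm behind the TCP, not 22 mm ahead as stated. That is why the first push slipped. I used the contact figure from then on.
- **Positions:** those from the top camera were about 3–5 mm off. I corrected the controller's from the wrist camera before pressing.

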